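Find the clear post holder by feel and seat the lens post

ROBOT

A 6-joint arm with a two-finger parallel gripper is mounted at the origin on the work surface. World frame = base frame: x ahead of the robot, y to its left, z up, the work surface at z = 0. Lengths are in mm, angles in degrees, forces in N, time in s.
With the tool pointing down it reaches from about 350 to 850 mm from the base axis. Payload 8.1 kg.
Tool frame: the origin (TCP) lies midway between the tips of the shut fingers; the grasp point (between the pads) lies 19 mm behind it; z points along the fingers, y is the direction in which the jaws open and shut (so a half turn about z gives the same grasp; the last joint's range is limited). The gripper opens to 85 mm and grips with 20 to 120 N. Pads are 22 mm wide; open, the fingers measure 114 mm over their backs; the gripper's body (76 mm by 85 mm) begins 54 mm behind the grasp point. The pads swing forward as they close: fully open they stand 13 mm farther back than shut.
Start: joints at [-79.549, 7.471, 85.268, -0, 87.261, -4.893], TCP at [158.787, -578.612, 231.292] pointing down, gripper open.
Joint ranges: [-169.43, 169.43], [-51.17, 129.36], [1.28, 143.12], [-76.62, 256.62], [0, 156.53], [-152.29, 152.29]. Speed limits (degrees/s): [136.94, 136.94, 159.86, 180, 180, 180].

INTERFACE

Orientations are given as [roll, pitch, yaw] about the fixed x, y, z axes, in that order (R = Rz(yaw) Ry(pitch) Rx(roll)).
In Python, from bench import telemetry, snapshot, camera_params, job gives the robot as it stands. The module is installed in compiled form; this text tells all that it offers.
- The arm moves only by the shell command python3 -m jog 'ROWS' [FORCE]. ROWS is JSON, a list that holds one entry, the list of rows, each a list of 7 numbers: the shift along the tool's x, y, z in units of 50 mm (1.0 is 50 mm), then the turn, a rotation vector about the tool's x, y, z in units of 2 pi rad (1.0 is 2 pi rad), then the opening, from 0 (shut) to 1 (fully open). In form: [[[dx, dy, dz, rx, ry, rz, claw], ...]]. A call has 1 to 12 rows; each row shifts and turns the commanded pose from where the row before left it, along the tool's axes as they then stand; what a row does not reach is not made up. A row lasts 1/8 s, in which the tool goes at most 62.5 mm and 10.7 degrees, less where a joint would pass 70% of its speed; a pose out of reach is approached as far as the arm can. A call with a number of a shift or a turn outside -1 to 1 is refused whole. A call with a gripper value outside its range is refused whole. The fingers move at their own pace and stop on an object; FORCE is the grip in N (left out, the last holds). Time passes only in rows, so rows that do not move let the fingers close. It gives the time, the measured TCP pose, the force and the opening at its end, in the units of the state.
- telemetry.sense(): the state, without advancing time (a new reading comes with each control period).
- snapshot(name): name is "scene" or "top"; returns (picture, depth): 384x512x3 uint8, red, green, blue; 384x512 float32, mm along the optical axis (not along the pixel's ray), 0 where there is no reading.
- camera_params(name): a dict with "K" (3x3 intrinsics, pixels), "D" ([k1, k2, p1, p2, k3] as OpenCV has them; the pictures are not rectified), "extrinsics" (4x4, takes a point from camera to world coordinates). Camera axes: x right, y down, z forward; pixel columns grow to the right and rows downward; lengths in mm; the calibration is good to about 2 mm. A picture is of the moment at which its call begins. camera_params takes no time and is no camera call.
- job.hand_in(): hands the job in, once; it reports no verdict.
The state is a dict: "time": time; "joint_pos": joint angles; "qd": joint speeds; "joint_efforts": joint torques, N m; "tool_pos": TCP position; "tcp_rot": TCP orientation; "ft_force": force on the tool from outside, world axes, zero at the start; "wrist_torque": the same for the moment, N m; "finger_gap": finger opening in mm.
Only numpy, scipy, OpenCV 4.12 (cv2) and the standard library are available. Lean on these libraries where they do the work, as an engineer would, in place of code of your own. Each camera call takes 0.05 s, during which the arm holds its last target. There are 200 camera calls.

TASK

Take the lens post from the rack and seat it in the one post holder that is empty: leftover plugs hide deep in the bores of the other two, so feel down each bore gently with the foot of the post, and where it stops short lift it out and try the next. In the empty holder press it down past the stiff stop disc until it is fully home, seat it firmly on the floor with a steady push of 15 to 20 N, then let go of it, standing upright. Never load a holder with more than 40 N, and leave the mirror mount, the screwdriver and the dish where they are.

Things in the scene. Friction and masses are not known exactly. Their poses are not given: they have to be found in the camera images.
- lens_post: the lens post: steel post, diameter 12.7, 70 mm long, foot edge chamfered 2 mm, carrying on top a black upright lens ring (outer diameter 38, flat faces, 14 mm thick). Overall 108 mm tall, about 110 g. Origin: centre of the post's foot; z up along the post; x along the lens ring's axis (its 14 mm thickness, to be pinched). Starts upright in the rack's middle hole. Gripped with about 40 N it does not slip under 20 N of push
- lens_centre (a point): centre of the lens ring, 89 mm above the post's foot
- holder_a: post holder A: plain aluminium tube, outer diameter 29, height 55, with a 46 mm foot flange 6 mm thick, fixed upright on the black breadboard; vertical bore 14.5 mm wide, open at the top, with a 5 mm deep conical lead-in 22.5 mm wide at the mouth. Origin: centre of the underside, z up along the bore. All three holders are alike; the side screw is for show
- mouth_a (a point): centre of holder A's mouth, 55 mm above its origin. In each bore lies a 4 mm thick friction-held stop disc, its top at first 18 mm above the holder's origin: it slides down under a steady push of about 6 N and stays where pushed. After 8 mm it meets the hard floor: a post fully home has its foot 10 mm above the holder's origin
- holder_b: post holder B: plain aluminium tube, outer diameter 29, height 55, with a 46 mm foot flange 6 mm thick, fixed upright on the black breadboard; vertical bore 14.5 mm wide, open at the top, with a 5 mm deep conical lead-in 22.5 mm wide at the mouth. Origin: centre of the underside, z up along the bore. All three holders are alike; the side screw is for show
- mouth_b (a point): centre of holder B's mouth, 55 mm above its origin. Two of the three holders have a leftover loose plug (13 mm thick, one 16 mm and one 24 mm long) standing on the stop disc; there a post stops 16 or 24 mm short of home, even with the disc pushed down. Which holder is the empty one is not known
- holder_c: post holder C: plain aluminium tube, outer diameter 29, height 55, with a 46 mm foot flange 6 mm thick, fixed upright on the black breadboard; vertical bore 14.5 mm wide, open at the top, with a 5 mm deep conical lead-in 22.5 mm wide at the mouth. Origin: centre of the underside, z up along the bore. All three holders are alike; the side screw is for show
- mouth_c (a point): centre of holder C's mouth, 55 mm above its origin
- rack: storage rack for posts: grey plastic block 60 x 160 x 34 mm, fixed on the breadboard, origin centre of the underside, long side along its y; three vertical holes in a row 55 mm apart, 14.3 mm wide and 28 mm deep; the lens post stands in the middle one, the other two are empty
- mirror_stand: bystander: square mirror mount on a short post with a round 48 mm steel base, 96 mm tall, standing loose; origin centre of the underside
- driver: bystander: screwdriver 170 mm long lying loose; origin on its underside
- screw_dish: bystander: empty grey plastic dish, diameter 80, 22 mm high, standing loose; origin centre of the underside
Things that resemble listed ones, but are neither listed nor needed, are in the scene too. Of the things shaped like the lens_post, the steel one is meant.

How it is judged (in metres and radians):
On the way, in this order (a step that is already met when the one before it is completed fails the run):
1. the lens post is lifted clear out of the rack (z of lens_post in the frame of rack above 0.04 m), for 0.1 s.
2. the post is pressed against the floor of the empty holder, home, with more than 10 N (((z of lens_post in the frame of holder_a between 0.006 and 0.0125 m and horizontal distance between lens_post and holder_a below 0.003 m and contact force between lens_post and holder_a above 10 N) or (z of lens_post in the frame of holder_b between 0.006 and 0.0125 m and horizontal distance between lens_post and holder_b below 0.003 m and contact force between lens_post and holder_b above 10 N) or (z of lens_post in the frame of holder_c between 0.006 and 0.0125 m and horizontal distance between lens_post and holder_c below 0.003 m and contact force between lens_post and holder_c above 10 N))), for 0.2 s.
At the end, for the whole second after the job is handed in: The lens post stands in the empty holder, its foot within 2.5 mm of fully home (10 mm above the holder's origin) and within 3 mm of the bore's axis, tilted less than 0.07 rad, at rest and released (((z of lens_post in the frame of holder_a between 0.006 and 0.0125 m and horizontal distance between lens_post and holder_a below 0.003 m) or (z of lens_post in the frame of holder_b between 0.006 and 0.0125 m and horizontal distance between lens_post and holder_b below 0.003 m) or (z of lens_post in the frame of holder_c between 0.006 and 0.0125 m and horizontal distance between lens_post and holder_c below 0.003 m)) and angle between lens_post's own z axis and vertical below 0.07 rad and linear speed of lens_post below 0.01 m/s and contact force between lens_post and the fingers below 0.1 N); the robot touches nothing.
It fails at once if holder A (with what is in it) is pressed with more than 40 N (contact force between holder_a and anything else above 40 N).
It fails at once if holder B (with what is in it) is pressed with more than 40 N (contact force between holder_b and anything else above 40 N).
It fails at once if holder C (with what is in it) is pressed with more than 40 N (contact force between holder_c and anything else above 40 N).
It fails at once if a bystander is moved by more than 20 mm (distance of any of mirror_stand, driver, screw_dish from where it was at the start of the episode above 0.02 m).
It also fails if it takes over 58 s, if anything falls off the work surface, if the arm or the gripper's body presses on something with over 40 N, if the wrist force passes 120 N, or if a joint passes its speed limit or range.

## Working session

There is one attempt and no reset: what is moved stays moved. The work goes in short steps, Python scripts to look and compute and a shell command to move; the robot and the scene stay as the last step left them, time stands still between calls to the robot, and variables do not carry over. Pictures are saved under pics/ and viewed, about 8 in all and at most 12, crops included, and the job is handed in when it is done.

```bash
mkdir -p pics
cat > h.py <<'E'
import numpy as np, cv2
from bench import telemetry, snapshot, camera_params, job
def grab(n):
    im,d=snapshot(n); cv2.imwrite(f'pics/{n}_{telemetry.sense()["time"]:.2f}.png',im[:,:,::-1]); np.savez(f'{n}.npz',im=im,d=d); return im,d
def world(n,uv,depth):
    P=camera_params(n);K=np.array(P['K'],float);D=np.array(P['D'],float);T=np.array(P['extrinsics'])
    q=cv2.undistortPoints(np.array(uv,float).reshape(-1,1,2),K,D)[:,0]
    c=np.c_[q,np.ones(len(q))]*np.array(depth).reshape(-1,1)
    return c@T[:3,:3].T+T[:3,3]
def plane(n,uv,z):
    T=np.array(camera_params(n)['extrinsics']);a=world(n,uv,np.ones(len(uv)))-T[:3,3]
    return T[:3,3]+a*((z-T[2,3])/a[:,2])[:,None]
def cloud(n,d):
    v,u=np.mgrid[:384,:512]
    return world(n,np.c_[u.ravel(),v.ravel()],d.ravel()).reshape(384,512,3)
E
python3 - <<'E'
from h import *
for n in('scene','top'):
    grab(n); P=camera_params(n);print(n,np.round(P['K'],1).tolist(),P['D'],np.round(P['extrinsics'],3).tolist())
print(telemetry.sense())
E
ls pics
```

```text
scene [[351.6, 0.0, 251.3], [0.0, 351.6, 191.9], [0.0, 0.0, 1.0]] [-0.00759469  0.          0.          0.          0.        ] [[0.512, 0.62, -0.595, 1003.66], [0.859, -0.382, 0.341, -254.227], [-0.016, -0.685, -0.728, 650.085], [0.0, 0.0, 0.0, 1.0]]
top [[453.8, 0.0, 254.5], [0.0, 453.8, 197.6], [0.0, 0.0, 1.0]] [-0.15518495  0.          0.          0.          0.        ] [[-0.034, -0.977, 0.211, 348.609], [-0.999, 0.033, -0.011, 22.835], [0.004, -0.212, -0.977, 1037.728], [0.0, 0.0, 0.0, 1.0]]
{'time': 0.1, 'joint_pos': array([-7.95507730e+01,  7.51071533e+00,  8.53254926e+01, -9.33099270e-04,
        8.72606537e+01, -4.89150908e+00]), 'qd': array([-0.18554336,  0.00520933, -0.11362103, -0.02753328, -0.10148157,
       -0.01292937]), 'joint_efforts': array([ 7.61792762e-04, -5.70950782e+01, -5.01942372e+01, -2.98876021e-04,
        8.16009444e-03,  9.36507064e-06]), 'tool_pos': array([ 158.67441361, -578.11260162,  230.32649991]), 'tcp_rot': array([-1.79903412e+02, -7.33075005e-03,  1.53407753e+01]), 'ft_force': array([-0.69306368,  0.77979362,  0.32976961]), 'wrist_torque': array([-0.03977365,  0.04320058, -0.00858489]), 'finger_gap': 85.1627790356239}
scene_0.05.png
top_0.10.png
```

View pics/scene_0.05.png

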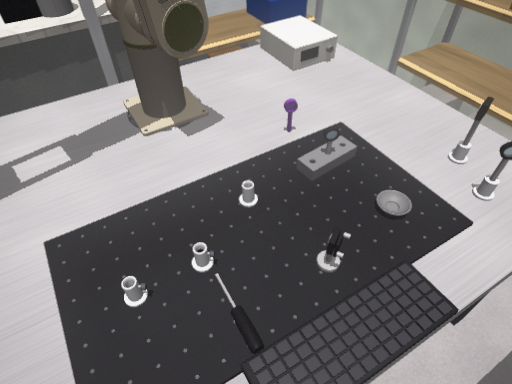

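View pics/top_0.10.png

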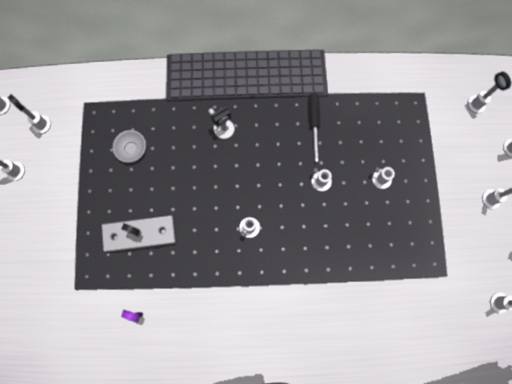

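The scene view shows holders at (249,192), (202,255) and (133,290), and the rack with the lens post at (330,145). In the top view, the holders are at (250,227), (321,180) and (384,177), the rack is at (138,233) and the lens is at (131,230). Next I'll take measurements from the depth.

```bash
cat > m.py <<'E'
from h import *
C={n:cloud(n,np.load(n+'.npz')['d']) for n in('scene','top')}
W=C['top'];print('board z',np.median(W[200:220,170:200,2]), np.median(C['scene'][225:245,270:300,2]), 'table',np.median(W[300:330,30:70,2]))
for nm,(u,v) in dict(h1=(250,227),h2=(321,180),h3=(384,177)).items():
    c=W[v,u,:2]
    for n in C:
        p=C[n].reshape(-1,3);k=(np.hypot(*(p[:,:2]-c).T)<45)&(p[:,2]>20);q=p[k]
        zt=np.percentile(q[:,2],97); r=q[(q[:,2]>zt-5)]
        cc,rad=cv2.minEnclosingCircle(r[:,:2].astype(np.float32))
        f=p[(np.hypot(*(p[:,:2]-c).T)<45)&(p[:,2]>12)]
        print(nm,n,'ztop',zt.round(1),len(r),'circ',np.round(cc,1),round(rad,1))
for n,(u,v) in dict(top=(138,233),scene=(328,157)).items():
    p=C[n].reshape(-1,3);c=W[240,150,:2]
    q=p[(np.hypot(*(p[:,:2]-c).T)<120)&(p[:,2]>30)]
    h=np.histogram(q[:,2],bins=np.arange(25,150,5));print(n,dict(zip(h[1].astype(int),h[0])))
    r=q[q[:,2]<60];print(' rack rect',cv2.minAreaRect(r[:,:2].astype(np.float32)),np.median(r[:,2]))
    l=q[(q[:,2]>90)];print(' lens',l.min(0).round(1),l.max(0).round(1),cv2.minAreaRect(l[:,:2].astype(np.float32)))
for n,b in(('top',(95,200,200,260)),('top',(225,150,410,250)),('scene',(290,120,360,180))):
    im=np.load(n+'.npz')['im'][b[1]:b[3],b[0]:b[2],::-1]
    cv2.imwrite(f'pics/c_{n}_{b[0]}.png',cv2.resize(im,None,fx=4 if b[0]>200 else 6,fy=4 if b[0]>200 else 6,interpolation=cv2.INTER_CUBIC))
E
python3 m.py
```

```text
board z 12.247158145282242 12.334981638775844 table 0.45078405945923805
h1 scene ztop 68.2 71 circ [501.9  24.6] 14.9
h1 top ztop 69.0 82 circ [501.3  25.7] 14.2
h2 scene ztop 68.0 107 circ [ 604.  -146.5] 14.8
h2 top ztop 69.0 75 circ [ 604.5 -146.1] 14.6
h3 scene ztop 68.0 133 circ [ 605.5 -292.2] 14.9
h3 top ztop 68.7 72 circ [ 606.3 -289.7] 15.1
top {np.int64(25): np.int64(0), np.int64(30): np.int64(30), np.int64(35): np.int64(41), np.int64(40): np.int64(470), np.int64(45): np.int64(1238), np.int64(50): np.int64(31), np.int64(55): np.int64(1), np.int64(60): np.int64(1), np.int64(65): np.int64(0), np.int64(70): np.int64(0), np.int64(75): np.int64(0), np.int64(80): np.int64(0), np.int64(85): np.int64(0), np.int64(90): np.int64(3), np.int64(95): np.int64(1), np.int64(100): np.int64(3), np.int64(105): np.int64(6), np.int64(110): np.int64(9), np.int64(115): np.int64(19), np.int64(120): np.int64(58), np.int64(125): np.int64(28), np.int64(130): np.int64(1), np.int64(135): np.int64(0), np.int64(140): np.int64(0)}
 rack rect ((490.9653015136719, 273.6715087890625), (61.576087951660156, 16
[... 462 characters left out ...]
.int64(70): np.int64(7), np.int64(75): np.int64(8), np.int64(80): np.int64(7), np.int64(85): np.int64(6), np.int64(90): np.int64(18), np.int64(95): np.int64(25), np.int64(100): np.int64(26), np.int64(105): np.int64(25), np.int64(110): np.int64(28), np.int64(115): np.int64(22), np.int64(120): np.int64(28), np.int64(125): np.int64(21), np.int64(130): np.int64(0), np.int64(135): np.int64(0), np.int64(140): np.int64(0)}
 rack rect ((491.9254150390625, 273.6090087890625), (63.83563995361328, 164.42108154296875), 5.372108459472656) 46.072344253726556
 lens [477.9 253.5  90.4] [505.8 288.3 127.5] ((491.81475830078125, 273.08990478515625), (37.510719299316406, 17.634550094604492), 68.34603881835938)
```

View pics/c_top_95.png

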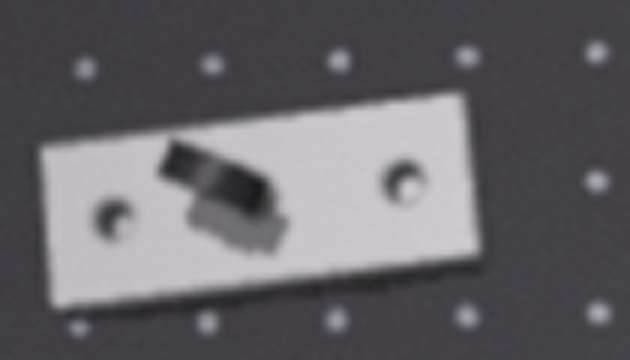

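View pics/c_top_225.png

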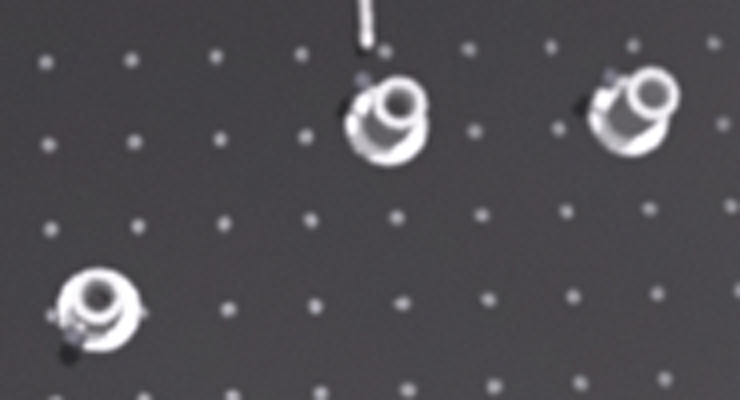

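The tube tops come out at 68 mm, against 12 + 55 = 67 expected. The rack top measures 46 against 46, its rectangle is 61.6x162 against 60x160, and the lens sits on the rack's centre, so the measurements hold. The lens axis is at -22.2°, which needs a tool yaw of 67.8°. The first move is to turn, then head over.

```bash
cat > go.py <<'E'
import sys
from h import *
from scipy.spatial.transform import Rotation as R
s=telemetry.sense();r=R.from_euler('xyz',s['tcp_rot'],degrees=True)
print('t',round(s['time'],2),'pos',s['tool_pos'].round(2),'rot',s['tcp_rot'].round(2),'F',s['ft_force'].round(2),'M',s['wrist_torque'].round(2),'gap',round(s['finger_gap'],2))
if len(sys.argv)>4:
    x,y,z,w=map(float,sys.argv[1:5])
    rv=(r.inv()*R.from_euler('xyz',[180,0,w],degrees=True)).as_rotvec()
    t=R.from_euler('xyz',[180,0,w],degrees=True)
    d=np.array([x,y,z])-s['tool_pos']
    print('units now-frame',(r.inv().apply(d)/50).round(4),'turned-frame',(t.inv().apply(d)/50).round(4),'turn',(rv/2/np.pi).round(5))
E
python3 -m jog '[[[0,0,0,0,0,-0.029,1],[0,0,0,0,0,-0.029,1],[0,0,0,0,0,-0.029,1],[0,0,0,0,0,-0.029,1],[0,0,0,0,0,-0.0298,1],[0.5,0.2,0,0,0,0,1],[1,0.2,0,0,0,0,1],[1,0.2,0,0,0,0,1],[1,0.2,0,0,0,0,1],[1,0.2,0,0,0,0,1],[1,0.2,0,0,0,0,1],[1,0.1,0,0,0,0,1]]]'; python3 go.py 491.4 273.7 160 67.8
```

```text
time: 1.6
tool_pos: [342.2, -300.5, 230.9]
tcp_rot: [-180.0, -0.0, 67.8]
ft_force: [-0.0, 0.2, 0.4]
finger_gap: 85.6
t 1.6 pos [ 342.17 -300.52  230.92] rot [-1.7998e+02 -2.0000e-02  6.7830e+01] F [-0.02  0.21  0.36] M [0.01 0.01 0.03] gap 85.63
units now-frame [11.7611 -1.5699  1.4228] turned-frame [11.7609 -1.5759  1.4185] turn [-5.e-05 -5.e-05  8.e-05]
```

```bash
python3 -m jog '[[[1,-0.1,0.1,0,0,0,1],[1,-0.1,0.1,0,0,0,1],[1,-0.1,0.1,0,0,0,1],[1,-0.15,0.1,0,0,0,1],[1,-0.15,0.1,0,0,0,1],[1,-0.15,0.1,0,0,0,1],[1,-0.15,0.1,0,0,0,1],[1,-0.15,0.1,0,0,0,1],[1,-0.15,0.1,0,0,0,1],[1,-0.15,0.1,0,0,0,1],[1,-0.15,0.1,0,0,0,1],[0.4,-0.07,0.1,0,0,0,1]]]'; python3 -m jog '[[[0,0,0,0,0,0,1],[0,0,0,0,0,0,1]]]' ;python3 go.py 491.4 273.7 88 67.8
```

```text
time: 3.1
tool_pos: [483.7, 257.8, 170.5]
tcp_rot: [-180.0, 0.0, 68.0]
ft_force: [0.7, -0.6, -0.2]
finger_gap: 85.4
time: 3.35
tool_pos: [483.7, 254.7, 171.0]
tcp_rot: [-180.0, 0.1, 67.8]
ft_force: [-0.1, -0.6, -0.5]
finger_gap: 85.0
t 3.35 pos [483.68 254.65 171.02] rot [-1.7998e+02  5.0000e-02  6.7830e+01] F [-0.06 -0.57 -0.5 ] M [-0.04  0.01  0.03] gap 84.99
units now-frame [ 0.4125 -0.      1.66  ] turned-frame [ 4.1110e-01 -1.0000e-03  1.6604e+00] turn [-7.0e-05  1.4e-04  9.0e-05]
```

```bash
python3 -m jog '[[[0.41,0,0.2,0,0,0,1],[0,0,0.5,0,0,0,1],[0,0,0.5,0,0,0,1],[0,0,0.46,0,0,0,1],[0,0,0,0,0,0,1],[0,0,0,0,0,0,0.6],[0,0,0,0,0,0,0.4]]]' 45; python3 go.py 491.4 273.7 88 67.8; python3 -c "
from h import *
im,d=grab('scene');cv2.imwrite('pics/g1.png',cv2.resize(im[70:210,260:420,::-1],None,fx=4,fy=4))"
```

```text
time: 4.22
tool_pos: [492.8, 274.4, 90.0]
tcp_rot: [179.9, -0.1, 67.8]
ft_force: [-0.4, -0.1, 0.4]
finger_gap: 51.4
t 4.22 pos [492.81 274.44  90.  ] rot [ 1.7989e+02 -1.1000e-01  6.7810e+01] F [-0.38 -0.11  0.38] M [-0.02  0.01 -0.  ] gap 51.43
units now-frame [-0.0243 -0.0205  0.04  ] turned-frame [-0.0242 -0.0205  0.0401] turn [ 2.9e-04 -2.9e-04  2.0e-05]
```

View pics/g1.png

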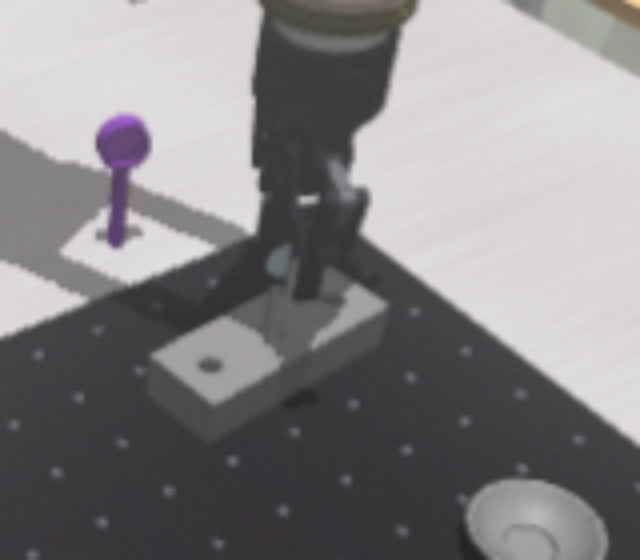

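The fingers straddle the lens ring, which shows between them at about (300,265). I'll close now.

```bash
python3 -m jog '[[[0,0,0,0,0,0,0.25],[0,0,0,0,0,0,0],[0,0,0,0,0,0,0],[0,0,0,0,0,0,0],[0,0,0,0,0,0,0],[0,0,0,0,0,0,0]]]' 45; python3 go.py 491.4 273.7 88 67.8
```

```text
time: 5.03
tool_pos: [492.1, 274.5, 88.9]
tcp_rot: [180.0, -0.0, 67.8]
ft_force: [0.0, -0.5, 5.6]
finger_gap: 13.8
t 5.03 pos [492.14 274.51  88.9 ] rot [ 1.7996e+02 -4.0000e-02  6.7840e+01] F [ 0.05 -0.49  5.58] M [-0.12  0.08  0.03] gap 13.78
units now-frame [-0.0207 -0.0076  0.018 ] turned-frame [-0.0207 -0.0076  0.018 ] turn [ 0.00011 -0.00011  0.0001 ]
```

```bash
python3 -m jog '[[[0,0,-0.2,0,0,0,0],[0,0,-0.4,0,0,0,0],[0,0,-0.4,0,0,0,0],[0,0,-0.4,0,0,0,0],[0,0,-0.3,0,0,0,0],[0,0,0,0,0,0,0],[0,0,0,0,0,0,0]]]'; python3 go.py 501.6 25.1 155 67.8
```

```text
time: 5.9
tool_pos: [491.3, 274.1, 172.6]
tcp_rot: [-180.0, 0.0, 67.8]
ft_force: [-0.2, -0.1, -1.8]
finger_gap: 13.4
t 5.9 pos [491.33 274.13 172.64] rot [-1.7996e+02  4.0000e-02  6.7830e+01] F [-0.23 -0.13 -1.79] M [-0.02 -0.02 -0.02] gap 13.4
units now-frame [-4.5346  2.0698  0.3545] turned-frame [-4.5337  2.072   0.3527] turn [-1.1e-04  1.2e-04  9.0e-05]
```

```bash
python3 -m jog '[[[-0.5,0.23,0,0,0,0,0],[-0.8,0.36,0,0,0,0,0],[-0.8,0.36,0,0,0,0,0],[-0.8,0.36,0,0,0,0,0],[-0.8,0.36,0,0,0,0,0],[-0.6,0.28,0.1,0,0,0,0],[-0.23,0.12,0.2,0,0,0,0],[0,0,0,0,0,0,0],[0,0,0,0,0,0,0]]]'; python3 go.py 501.6 25.1 150 67.8
python3 - <<'E'
from h import *
cr=[]
for n,(u,v) in dict(scene=(249,185),top=(250,222)).items():
    im,d=grab(n);b=im[v-60:v+40,u-50:u+50,::-1];cr.append(cv2.resize(b,(400,400),interpolation=cv2.INTER_CUBIC))
cv2.imwrite('pics/h1.png',np.hstack(cr))
E
```

```text
time: 7.02
tool_pos: [501.9, 26.5, 157.9]
tcp_rot: [-179.9, -0.0, 67.9]
ft_force: [0.1, 0.7, -2.2]
finger_gap: 13.3
t 7.03 pos [501.85  26.52 157.9 ] rot [-1.7994e+02 -1.0000e-02  6.7870e+01] F [ 0.13  0.65 -2.19] M [ 0.    0.04 -0.05] gap 13.27
units now-frame [-0.0282  0.0062  0.158 ] turned-frame [-0.0282  0.0061  0.158 ] turn [-1.7e-04 -3.0e-05  2.0e-04]
```

View pics/h1.png

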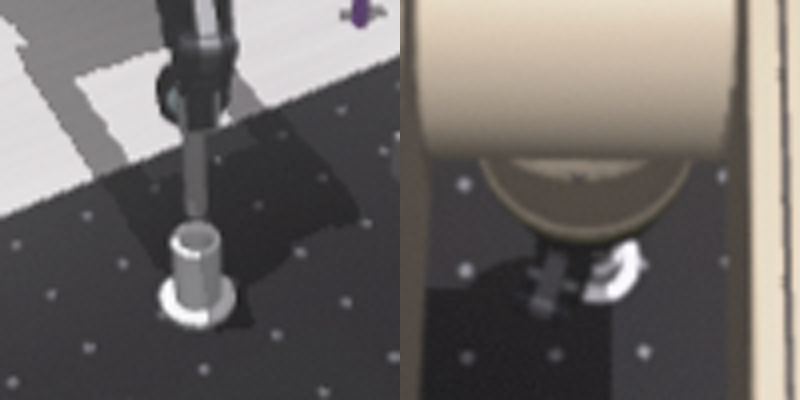

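The post hangs upright right over the mouth: in the crop, post foot at (195,213), mouth at (197,240). Next I lower it into the lead-in.

```bash
python3 -m jog '[[[-0.03,0,0.16,0,0,0,0],[0,0,0.12,0,0,0,0],[0,0,0.06,0,0,0,0],[0,0,0.06,0,0,0,0],[0,0,0.04,0,0,0,0],[0,0,0,0,0,0,0]]]'; python3 go.py; python3 -m jog '[[[0,0,0.04,0,0,0,0],[0,0,0.04,0,0,0,0],[0,0,0,0,0,0,0]]]'; python3 go.py 501.6 25.1 125 67.8
```

```text
time: 7.88
tool_pos: [501.5, 24.1, 136.2]
tcp_rot: [-180.0, 0.0, 67.8]
ft_force: [-0.5, 0.3, -2.0]
finger_gap: 13.7
t 7.88 pos [501.48  24.08 136.18] rot [-179.99    0.     67.83] F [-0.47  0.27 -2.03] M [ 0.04  0.05 -0.02] gap 13.67
time: 8.25
tool_pos: [501.4, 24.1, 132.1]
tcp_rot: [-180.0, 0.0, 67.8]
ft_force: [-0.1, -0.5, -1.2]
finger_gap: 13.1
t 8.25 pos [501.42  24.12 132.09] rot [-179.98    0.     67.83] F [-0.12 -0.48 -1.22] M [0.   0.06 0.02] gap 13.11
units now-frame [ 0.0195 -0.0041  0.1419] turned-frame [ 0.0195 -0.0042  0.1419] turn [-4.e-05  1.e-05  9.e-05]
```

```bash
python3 -m jog '[[[0.01,0,0.02,0,0,0,0],[0,0,0.02,0,0,0,0],[0,0,0.02,0,0,0,0],[0,0,0,0,0,0,0]]]'; python3 -m jog '[[[0,0,0.02,0,0,0,0],[0,0,0.02,0,0,0,0],[0,0,0.02,0,0,0,0],[0,0,0,0,0,0,0]]]'; python3 go.py 501.6 25.1 125 67.8
```

```text
time: 8.75
tool_pos: [501.8, 24.6, 129.2]
tcp_rot: [180.0, -0.0, 67.8]
ft_force: [1.1, 0.6, -1.8]
finger_gap: 13.6
time: 9.25
tool_pos: [501.7, 24.6, 126.2]
tcp_rot: [-180.0, -0.0, 67.8]
ft_force: [0.7, 0.0, -0.9]
finger_gap: 13.5
t 9.25 pos [501.74  24.6  126.2 ] rot [-180.     -0.     67.83] F [ 0.67  0.03 -0.92] M [ 0.1  -0.11 -0.07] gap 13.46
units now-frame [ 0.0083 -0.0063  0.0241] turned-frame [ 0.0083 -0.0063  0.0241] turn [-1.e-05 -1.e-05  9.e-05]
```

```bash
python3 -m jog '[[[0,0,0.02,0,0,0,0],[0,0,0.02,0,0,0,0],[0,0,0,0,0,0,0]]]'; python3 go.py; python3 -m jog '[[[0,0,0.02,0,0,0,0],[0,0,0,0,0,0,0]]]'; python3 go.py
```

```text
time: 9.62
tool_pos: [501.7, 24.6, 124.2]
tcp_rot: [-180.0, -0.0, 67.8]
ft_force: [-0.2, -0.3, -1.7]
finger_gap: 13.4
t 9.62 pos [501.71  24.6  124.18] rot [-179.99   -0.     67.83] F [-0.23 -0.27 -1.74] M [ 0.19 -0.18  0.  ] gap 13.39
time: 9.88
tool_pos: [501.7, 24.6, 123.2]
tcp_rot: [-180.0, -0.0, 67.8]
ft_force: [0.9, 0.4, -2.2]
finger_gap: 13.7
t 9.88 pos [501.74  24.59 123.23] rot [-180.     -0.     67.83] F [ 0.89  0.37 -2.23] M [ 0.13 -0.23 -0.02] gap 13.69
```

```bash
python3 -m jog '[[[0,0,0.03,0,0,0,0],[0,0,0.03,0,0,0,0],[0,0,0.03,0,0,0,0],[0,0,0,0,0,0,0]]]'; python3 go.py; python3 -m jog '[[[0,0,0.02,0,0,0,0],[0,0,0.02,0,0,0,0],[0,0,0,0,0,0,0]]]'; python3 go.py
```

```text
time: 10.38
tool_pos: [501.7, 24.6, 118.6]
tcp_rot: [-180.0, -0.0, 67.8]
ft_force: [0.8, 0.4, -2.0]
finger_gap: 13.2
t 10.38 pos [501.69  24.61 118.59] rot [-179.99   -0.     67.83] F [ 0.83  0.4  -2.01] M [ 0.24 -0.27 -0.06] gap 13.23
time: 10.75
tool_pos: [501.8, 24.5, 116.9]
tcp_rot: [180.0, -0.0, 67.8]
ft_force: [0.6, 0.4, -0.6]
finger_gap: 13.5
t 10.75 pos [501.82  24.53 116.9 ] rot [179.99  -0.    67.83] F [ 0.57  0.42 -0.63] M [ 0.17 -0.1   0.02] gap 13.47
```

```bash
python3 -m jog '[[[0,0,0.02,0,0,0,0],[0,0,0,0,0,0,0]]]'; python3 go.py; python3 -m jog '[[[0,0,0.02,0,0,0,0],[0,0,0,0,0,0,0]]]'; python3 go.py
```

```text
time: 11.0
tool_pos: [502.0, 24.5, 116.2]
tcp_rot: [180.0, -0.0, 67.8]
ft_force: [-0.3, 0.1, 4.6]
finger_gap: 13.6
t 11.0 pos [501.99  24.53 116.22] rot [ 1.7997e+02 -1.0000e-02  6.7830e+01] F [-0.33  0.13  4.61] M [ 0.13  0.17 -0.01] gap 13.59
time: 11.25
tool_pos: [501.9, 24.6, 114.9]
tcp_rot: [180.0, -0.0, 67.8]
ft_force: [0.1, 0.6, 4.7]
finger_gap: 13.4
t 11.25 pos [501.91  24.56 114.91] rot [ 1.7998e+02 -1.0000e-02  6.7830e+01] F [0.07 0.6  4.71] M [0.17 0.06 0.  ] gap 13.42
```

Contact came at TCP 116.5, where a 16 mm plug should stop the post (117 predicted, with an empty bore at about 101). This holder is plugged, so I lift out and go to the next.

```bash
python3 -m jog '[[[0,0,-0.1,0,0,0,0],[0,0,-0.25,0,0,0,0],[0,0,-0.3,0,0,0,0],[0,0,-0.25,0,0,0,0],[0,0,0,0,0,0,0],[0,0,0,0,0,0,0]]]'; python3 go.py 604.2 -146.3 150 67.8
```

```text
time: 12.0
tool_pos: [501.5, 24.5, 159.6]
tcp_rot: [-180.0, 0.0, 67.8]
ft_force: [0.3, -0.3, -1.5]
finger_gap: 13.3
t 12.0 pos [501.54  24.52 159.59] rot [-1.7998e+02  1.0000e-02  6.7830e+01] F [ 0.32 -0.26 -1.46] M [-0.02  0.05 -0.04] gap 13.29
units now-frame [-2.3888  3.1907  0.1914] turned-frame [-2.3873  3.1918  0.1918] turn [-5.e-05  3.e-05  8.e-05]
```

```bash
python3 -m jog '[[[-0.36,0.48,0,0,0,0,0],[-0.54,0.72,0,0,0,0,0],[-0.54,0.72,0,0,0,0,0],[-0.54,0.72,0,0,0,0,0],[-0.32,0.43,0,0,0,0,0],[-0.09,0.12,0,0,0,0,0],[0,0,0,0,0,0,0],[0,0,0,0,0,0,0]]]'; python3 go.py 604.2 -146.3 138 67.8
python3 - <<'E'
from h import *
im,d=grab('scene');cv2.imwrite('pics/h2.png',cv2.resize(im[185:285,152:252,::-1],(500,500),interpolation=cv2.INTER_CUBIC))
E
```

```text
time: 13.0
tool_pos: [603.8, -145.2, 159.5]
tcp_rot: [-179.9, -0.0, 67.9]
ft_force: [0.1, 0.1, -0.8]
finger_gap: 13.4
t 13.0 pos [ 603.84 -145.16  159.5 ] rot [-1.7995e+02 -1.0000e-02  6.7880e+01] F [ 0.11  0.12 -0.84] M [ 0.05 -0.04 -0.02] gap 13.39
units now-frame [-0.0185  0.0156  0.43  ] turned-frame [-0.0184  0.0152  0.43  ] turn [-1.4e-04 -4.0e-05  2.3e-04]
```

View pics/h2.png

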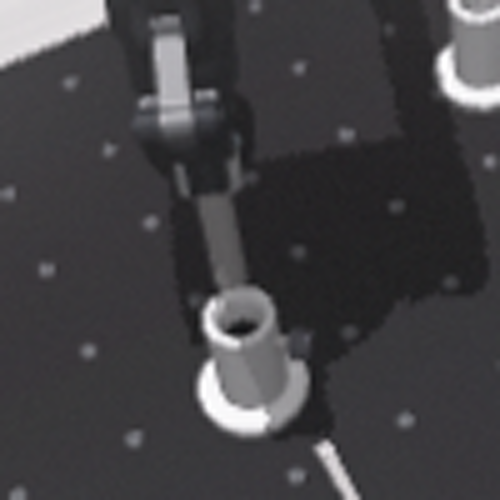

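The post, with its foot at (232,290) in the crop, runs in line with the tube axis, whose mouth is at (240,318). I descend.

```bash
python3 -m jog '[[[0,0,0.2,0,0,0,0],[0,0,0.12,0,0,0,0],[0,0,0.06,0,0,0,0],[0,0,0.06,0,0,0,0],[0,0,0.04,0,0,0,0],[0,0,0,0,0,0,0]]]'; python3 go.py 604.2 -146.3 125 67.8
```

```text
time: 13.8
tool_pos: [604.3, -146.3, 135.7]
tcp_rot: [-180.0, 0.0, 67.8]
ft_force: [-0.5, -0.7, -1.9]
finger_gap: 13.3
t 13.8 pos [ 604.35 -146.31  135.73] rot [-180.      0.     67.83] F [-0.47 -0.67 -1.95] M [ 0.03 -0.02  0.01] gap 13.29
units now-frame [-0.0009 -0.0028  0.2145] turned-frame [-0.0009 -0.0028  0.2145] turn [-1.e-05  0.e+00  8.e-05]
```

```bash
python3 -m jog '[[[0,0,0.03,0,0,0,0],[0,0,0.03,0,0,0,0],[0,0,0.03,0,0,0,0],[0,0,0,0,0,0,0]]]'; python3 go.py;  python3 -m jog '[[[0,0,0.03,0,0,0,0],[0,0,0.03,0,0,0,0],[0,0,0.03,0,0,0,0],[0,0,0,0,0,0,0]]]'; python3 go.py
```

```text
time: 14.3
tool_pos: [604.2, -146.2, 131.1]
tcp_rot: [-180.0, -0.0, 67.8]
ft_force: [0.5, 0.0, -1.5]
finger_gap: 13.1
t 14.3 pos [ 604.24 -146.21  131.07] rot [-179.98   -0.     67.83] F [ 0.45  0.02 -1.49] M [-0.08 -0.02  0.  ] gap 13.11
time: 14.8
tool_pos: [604.2, -146.2, 126.5]
tcp_rot: [-180.0, -0.0, 67.8]
ft_force: [-0.3, 0.2, -2.2]
finger_gap: 13.5
t 14.8 pos [ 604.25 -146.18  126.55] rot [-179.98   -0.     67.83] F [-0.33  0.23 -2.17] M [ 0.01 -0.    0.01] gap 13.51
```

```bash
python3 -m jog '[[[0,0,0.02,0,0,0,0],[0,0,0,0,0,0,0]]]'; python3 go.py;  python3 -m jog '[[[0,0,0.02,0,0,0,0],[0,0,0,0,0,0,0]]]'; python3 go.py
```

```text
time: 15.05
tool_pos: [604.3, -146.3, 125.7]
tcp_rot: [-180.0, -0.0, 67.8]
ft_force: [-0.5, 0.9, -1.8]
finger_gap: 13.3
t 15.05 pos [ 604.33 -146.26  125.73] rot [-180.     -0.     67.83] F [-0.5   0.87 -1.79] M [ 0.03 -0.03  0.01] gap 13.32
time: 15.3
tool_pos: [604.5, -146.3, 124.9]
tcp_rot: [180.0, -0.0, 67.8]
ft_force: [0.5, -0.7, 0.3]
finger_gap: 13.6
t 15.3 pos [ 604.47 -146.32  124.93] rot [179.98  -0.    67.83] F [ 0.49 -0.7   0.27] M [-0.02 -0.04  0.03] gap 13.59
```

```bash
python3 -m jog '[[[0,0,0.02,0,0,0,0],[0,0,0,0,0,0,0]]]'; python3 go.py;  python3 -m jog '[[[0,0,0.02,0,0,0,0],[0,0,0,0,0,0,0]]]'; python3 go.py
```

```text
time: 15.55
tool_pos: [604.7, -146.4, 124.5]
tcp_rot: [179.9, -0.0, 67.8]
ft_force: [-0.7, 1.1, 4.6]
finger_gap: 13.7
t 15.55 pos [ 604.75 -146.37  124.49] rot [ 1.7994e+02 -1.0000e-02  6.7830e+01] F [-0.67  1.06  4.6 ] M [ 0.13  0.23 -0.01] gap 13.67
time: 15.8
tool_pos: [604.6, -146.4, 123.0]
tcp_rot: [180.0, -0.0, 67.8]
ft_force: [-0.1, 0.2, 4.2]
finger_gap: 13.2
t 15.8 pos [ 604.56 -146.35  123.  ] rot [179.97  -0.    67.83] F [-0.08  0.19  4.15] M [ 0.07  0.09 -0.02] gap 13.25
```

Contact came at 124.7, which matches the 24 mm plug (125 predicted). The third holder must be the empty one.

```bash
python3 -m jog '[[[0,0,-0.1,0,0,0,0],[0,0,-0.25,0,0,0,0],[0,0,-0.25,0,0,0,0],[0,0,-0.15,0,0,0,0],[0,0,0,0,0,0,0],[0,0,0,0,0,0,0]]]'; python3 go.py 605.9 -291 150 67.8
```

```text
time: 16.55
tool_pos: [604.1, -146.2, 160.0]
tcp_rot: [-180.0, 0.0, 67.8]
ft_force: [-0.5, 0.1, -1.9]
finger_gap: 13.5
t 16.55 pos [ 604.14 -146.23  159.96] rot [-179.97    0.     67.83] F [-0.53  0.08 -1.89] M [ 0.02 -0.06  0.01] gap 13.48
units now-frame [-2.6679  1.1253  0.1987] turned-frame [-2.6674  1.1266  0.1992] turn [-8.e-05  1.e-05  8.e-05]
```

```bash
python3 -m jog '[[[-0.4,0.17,0,0,0,0,0],[-0.65,0.27,0,0,0,0,0],[-0.65,0.27,0,0,0,0,0],[-0.6,0.25,0,0,0,0,0],[-0.3,0.13,0,0,0,0,0],[-0.07,0.035,0,0,0,0,0],[0,0,0,0,0,0,0],[0,0,0,0,0,0,0]]]'; python3 go.py 605.9 -291 138 67.8
python3 - <<'E'
from h import *
im,d=grab('scene');cv2.imwrite('pics/h3.png',cv2.resize(im[220:320,83:183,::-1],(500,500),interpolation=cv2.INTER_CUBIC))
E
```

```text
time: 17.55
tool_pos: [606.3, -290.0, 160.3]
tcp_rot: [-180.0, -0.0, 67.9]
ft_force: [-0.3, 1.4, -2.2]
finger_gap: 13.4
t 17.55 pos [ 606.28 -289.98  160.26] rot [-1.7999e+02 -2.0000e-02  6.7900e+01] F [-0.28  1.36 -2.18] M [ 0.01 -0.01 -0.06] gap 13.36
units now-frame [-0.0218  0.0007  0.4451] turned-frame [-0.0217  0.0007  0.4451] turn [-4.0e-05 -6.0e-05  2.7e-04]
```

View pics/h3.png

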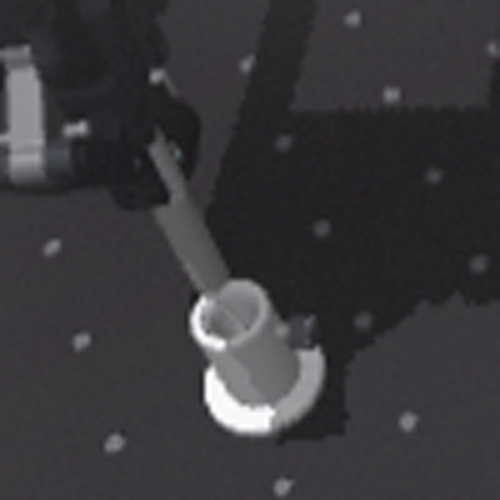

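The foot at (212,290) lies on the extended tube axis, which I predict at (215,281). I descend.

```bash
python3 -m jog '[[[0,0,0.2,0,0,0,0],[0,0,0.12,0,0,0,0],[0,0,0.06,0,0,0,0],[0,0,0.06,0,0,0,0],[0,0,0.04,0,0,0,0],[0,0,0,0,0,0,0]]]'; python3 go.py 605.9 -291 125 67.8; python3 -m jog '[[[0,0,0.03,0,0,0,0],[0,0,0.03,0,0,0,0],[0,0,0.03,0,0,0,0],[0,0,0,0,0,0,0]]]'; python3 go.py
```

```text
time: 18.35
tool_pos: [606.0, -291.2, 136.2]
tcp_rot: [-180.0, -0.0, 67.8]
ft_force: [1.3, 0.3, -1.7]
finger_gap: 13.1
t 18.35 pos [ 606.01 -291.17  136.21] rot [-179.99   -0.     67.82] F [ 1.26  0.34 -1.73] M [ 0.03  0.03 -0.05] gap 13.13
units now-frame [ 0.0022 -0.0033  0.2241] turned-frame [ 0.0022 -0.0033  0.2241] turn [-2.e-05 -1.e-05  7.e-05]
time: 18.85
tool_pos: [606.0, -291.1, 131.6]
tcp_rot: [-180.0, -0.0, 67.8]
ft_force: [-0.5, -0.0, -1.6]
finger_gap: 12.9
t 18.85 pos [ 605.96 -291.07  131.56] rot [-179.98   -0.     67.83] F [-0.53 -0.05 -1.61] M [ 0.02 -0.01 -0.03] gap 12.93
```

```bash
python3 -m jog '[[[0,0,0.03,0,0,0,0],[0,0,0.03,0,0,0,0],[0,0,0.03,0,0,0,0],[0,0,0.03,0,0,0,0],[0,0,0.03,0,0,0,0],[0,0,0,0,0,0,0]]]'; python3 go.py
```

```text
time: 19.6
tool_pos: [606.0, -291.1, 124.1]
tcp_rot: [-180.0, -0.0, 67.8]
ft_force: [-0.2, -0.2, -1.0]
finger_gap: 13.2
t 19.6 pos [ 605.95 -291.12  124.05] rot [-179.98   -0.     67.83] F [-0.2  -0.21 -1.02] M [-0.03 -0.02  0.03] gap 13.23
```

```bash
python3 -m jog '[[[0,0,0.03,0,0,0,0],[0,0,0.03,0,0,0,0],[0,0,0.03,0,0,0,0],[0,0,0.03,0,0,0,0],[0,0,0.03,0,0,0,0],[0,0,0.03,0,0,0,0],[0,0,0,0,0,0,0]]]'; python3 go.py;  python3 -m jog '[[[0,0,0.03,0,0,0,0],[0,0,0.03,0,0,0,0],[0,0,0.03,0,0,0,0],[0,0,0.03,0,0,0,0],[0,0,0,0,0,0,0]]]'; python3 go.py
```

```text
time: 20.48
tool_pos: [606.0, -291.1, 115.1]
tcp_rot: [-180.0, 0.0, 67.8]
ft_force: [-0.4, -0.5, -1.5]
finger_gap: 13.6
t 20.48 pos [ 605.97 -291.14  115.09] rot [-179.99    0.     67.83] F [-0.41 -0.49 -1.47] M [ 0.01  0.06 -0.03] gap 13.58
time: 21.1
tool_pos: [606.0, -291.1, 109.0]
tcp_rot: [-180.0, 0.0, 67.8]
ft_force: [0.3, -0.9, -2.0]
finger_gap: 13.3
t 21.1 pos [ 605.95 -291.15  109.04] rot [-179.98    0.     67.83] F [ 0.32 -0.89 -1.99] M [-0.02  0.04 -0.03] gap 13.34
```

No plug here. I carry on to the stop disc (about 101) and push it down toward home (about 93).

```bash
python3 -m jog '[[[0,0,0.03,0,0,0,0],[0,0,0.03,0,0,0,0],[0,0,0.03,0,0,0,0],[0,0,0.03,0,0,0,0],[0,0,0.03,0,0,0,0],[0,0,0,0,0,0,0]]]' 50; python3 go.py;  python3 -m jog '[[[0,0,0.02,0,0,0,0],[0,0,0.02,0,0,0,0],[0,0,0.02,0,0,0,0],[0,0,0.02,0,0,0,0],[0,0,0,0,0,0,0]]]'; python3 go.py
```

```text
time: 21.85
tool_pos: [606.0, -291.2, 101.6]
tcp_rot: [-180.0, 0.0, 67.8]
ft_force: [-1.1, 1.1, -0.9]
finger_gap: 13.3
t 21.85 pos [ 605.98 -291.16  101.56] rot [-179.99    0.     67.83] F [-1.11  1.11 -0.9 ] M [ 0.06 -0.02 -0.01] gap 13.26
time: 22.48
tool_pos: [606.3, -291.2, 98.7]
tcp_rot: [180.0, 0.0, 67.8]
ft_force: [-2.6, 1.8, 5.4]
finger_gap: 13.8
t 22.48 pos [ 606.31 -291.16   98.72] rot [179.96   0.    67.84] F [-2.55  1.8   5.37] M [ 0.41  0.61 -0.02] gap 13.84
```

```bash
python3 -m jog '[[[0,0,0.02,0,0,0,0],[0,0,0.02,0,0,0,0],[0,0,0.02,0,0,0,0],[0,0,0.01,0,0,0,0],[0,0,0,0,0,0,0]]]'; python3 go.py;  python3 -m jog '[[[0,0,0.02,0,0,0,0],[0,0,0,0,0,0,0]]]'; python3 go.py
```

```text
time: 23.1
tool_pos: [606.3, -291.2, 95.2]
tcp_rot: [180.0, 0.0, 67.8]
ft_force: [-2.7, 1.9, 5.2]
finger_gap: 13.5
t 23.1 pos [ 606.32 -291.19   95.17] rot [179.96   0.    67.84] F [-2.7   1.9   5.19] M [ 0.41  0.48 -0.01] gap 13.49
time: 23.35
tool_pos: [606.3, -291.2, 94.1]
tcp_rot: [180.0, 0.0, 67.8]
ft_force: [-1.8, 1.3, 4.5]
finger_gap: 13.5
t 23.35 pos [ 606.31 -291.18   94.11] rot [179.96   0.    67.84] F [-1.78  1.33  4.46] M [ 0.45  0.51 -0.04] gap 13.53
```

```bash
for i in 1; do :; done; python3 -m jog '[[[0,0,0.01,0,0,0,0],[0,0,0.01,0,0,0,0],[0,0,0,0,0,0,0]]]'; python3 go.py;  python3 -m jog '[[[0,0,0.01,0,0,0,0],[0,0,0,0,0,0,0]]]'; python3 go.py
```

```text
time: 23.72
tool_pos: [606.3, -291.1, 93.2]
tcp_rot: [180.0, 0.0, 67.8]
ft_force: [-2.4, 1.4, 4.2]
finger_gap: 13.2
t 23.73 pos [ 606.29 -291.14   93.18] rot [179.97   0.    67.84] F [-2.36  1.41  4.22] M [0.43 0.6  0.03] gap 13.21
time: 23.98
tool_pos: [606.3, -291.2, 92.9]
tcp_rot: [180.0, 0.0, 67.8]
ft_force: [-2.1, 1.8, 8.0]
finger_gap: 13.5
t 23.98 pos [ 606.33 -291.16   92.89] rot [179.96   0.    67.84] F [-2.07  1.84  7.96] M [0.51 0.76 0.01] gap 13.46
```

```bash
python3 -m jog '[[[0,0,0.01,0,0,0,0],[0,0,0,0,0,0,0]]]'; python3 go.py
```

```text
time: 24.22
tool_pos: [606.4, -291.2, 92.9]
tcp_rot: [180.0, 0.0, 67.8]
ft_force: [-3.9, 2.4, 8.1]
finger_gap: 13.2
t 24.23 pos [ 606.39 -291.19   92.87] rot [179.95   0.    67.84] F [-3.91  2.35  8.13] M [0.66 0.99 0.03] gap 13.16
```

```bash
python3 -m jog '[[[0,0,0.01,0,0,0,0],[0,0,0.01,0,0,0,0],[0,0,0,0,0,0,0]]]'; python3 go.py
```

```text
time: 24.6
tool_pos: [606.6, -291.3, 92.9]
tcp_rot: [179.9, 0.0, 67.8]
ft_force: [-8.0, 4.4, 14.8]
finger_gap: 13.3
t 24.6 pos [ 606.56 -291.26   92.85] rot [1.7992e+02 1.0000e-02 6.7840e+01] F [-7.99  4.39 14.83] M [ 0.91  1.48 -0.02] gap 13.28
```

```bash
python3 -m jog '[[[0,0,0.004,0,0,0,0],[0,0,0,0,0,0,0],[0,0,0,0,0,0,0],[0,0,0,0,0,0,0],[0,0,0,0,0,0,0],[0,0,0,0,0,0,0]]]'; python3 go.py
```

```text
time: 25.35
tool_pos: [606.5, -291.2, 92.8]
tcp_rot: [179.9, 0.0, 67.8]
ft_force: [-6.3, 4.4, 16.5]
finger_gap: 13.2
t 25.35 pos [ 606.55 -291.24   92.81] rot [1.7992e+02 1.0000e-02 6.7840e+01] F [-6.25  4.4  16.48] M [ 1.02  1.63 -0.02] gap 13.25
```

The post is home: TCP 92.8 against 93 predicted, with a steady push of about 16.5 N. I ease the load off and release.

```bash
python3 -m jog '[[[0,0,-0.02,0,0,0,0],[0,0,-0.02,0,0,0,0],[0,0,0,0,0,0,0]]]'; python3 go.py; python3 -m jog '[[[0,0,0,0,0,0,0.25],[0,0,0,0,0,0,0.4],[0,0,0,0,0,0,0.6],[0,0,0,0,0,0,0.8],[0,0,0,0,0,0,0.8]]]';python3 go.py
```

```text
time: 25.72
tool_pos: [606.3, -291.2, 92.9]
tcp_rot: [180.0, 0.0, 67.8]
ft_force: [-3.0, 2.0, 6.9]
finger_gap: 13.8
t 25.73 pos [ 606.3  -291.18   92.87] rot [179.97   0.    67.84] F [-3.04  2.04  6.89] M [ 0.49  0.71 -0.03] gap 13.8
time: 26.35
tool_pos: [606.1, -291.2, 92.0]
tcp_rot: [-180.0, -0.0, 67.8]
ft_force: [0.1, -0.4, 0.6]
finger_gap: 68.8
t 26.35 pos [ 606.06 -291.15   92.01] rot [-180.     -0.     67.83] F [ 0.06 -0.4   0.64] M [-0.   -0.02 -0.01] gap 68.84
```

Released. I retreat straight up, then move aside so the cameras can see.

```bash
python3 -m jog '[[[0,0,-0.2,0,0,0,0.8],[0,0,-0.6,0,0,0,0.8],[0,0,-0.8,0,0,0,0.8],[0,0,-0.8,0,0,0,0.8],[0,0,-0.6,0,0,0,0.8],[-0.7,0,0,0,0,0,0.8],[-0.9,-0.3,0,0,0,0,0.8],[-0.9,-0.3,0,0,0,0,0.8],[-0.6,-0.3,0,0,0,0,0.8],[0,0,0,0,0,0,0.8],[0,0,0,0,0,0,0.8]]]'; python3 go.py
python3 - <<'E'
from h import *
cr=[]
for n,(u,v) in dict(scene=(133,270),top=(384,170)).items():
    im,d=grab(n);C=cloud(n,d).reshape(-1,3)
    k=(np.hypot(C[:,0]-606,C[:,1]+291)<25)&(C[:,2]>90)&(C[:,2]<150);q=C[k]
    if len(q):print(n,len(q),q.min(0).round(1),q.max(0).round(1),np.round(cv2.minAreaRect(q[:,:2].astype(np.float32))[0],1),cv2.minAreaRect(q[:,:2].astype(np.float32))[1:])
    cr.append(cv2.resize(im[v-50:v+50,u-50:u+50,::-1],(400,400),interpolation=cv2.INTER_CUBIC))
cv2.imwrite('pics/end.png',np.hstack(cr))
E
```

```text
time: 27.72
tool_pos: [506.4, -417.5, 242.8]
tcp_rot: [179.9, -0.0, 67.8]
ft_force: [0.6, -0.7, -0.4]
finger_gap: 68.3
t 27.73 pos [ 506.35 -417.49  242.79] rot [ 1.7995e+02 -1.0000e-02  6.7820e+01] F [ 0.61 -0.75 -0.38] M [ 0.04 -0.03  0.02] gap 68.29
scene 364 [ 593.1 -312.5   92.3] [ 619.5 -272.6  132.2] [ 605.  -292.2] ((37.73237609863281, 16.189647674560547), 67.41209411621094)
top 195 [ 591.8 -309.    93.6] [ 618.  -270.7  133.3] [ 605.3 -290.1] ((37.16413497924805, 16.049720764160156), 69.22714233398438)
```

View pics/end.png

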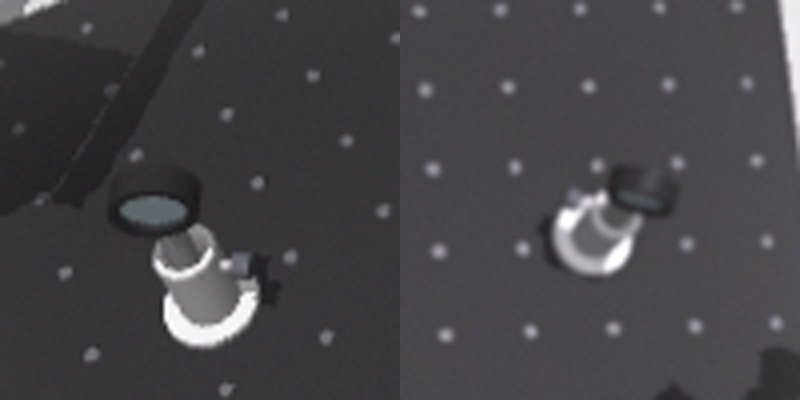

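The post stands upright in the third holder, with the lens ring at (155,200) and (640,190) in the crops. Its centre is at (605,-291) and its top is about 4 mm higher than it was in the rack, exactly as expected when home. I hand in.

```bash
python3 -c "from h import *; print(job.hand_in())"
```

```text
the job is handed in; nothing more can be done
None
```

The lens post is seated fully home and released in the empty holder, the one at about (606, -291) mm. I handed the job in at about 28 s of the 58 s allowed; the hand-in reports no verdict.

- **Finding the empty holder:** The holder at (502, 25) stopped the post 16 mm short, and the one at (604, -146) stopped it 24 mm short. Both stops came within 0.5 mm of where the plugs should be. Feeling these bores showed under 5 N on the wrist sensor.
- **Seating:** In the third holder the disc slid down under about 5 N. The post met the floor at TCP 92.9 mm, against 93 predicted. I held a steady push of about 15 to 16.5 N on the sensor for about 0.75 s. There was also a sideways load of about 8 N, from slight bending of the arm, which went away on release.
- **Last checks:** The final pictures show the post upright, with the lens centre within about 1.5 mm of the bore axis. The ring top is 3 to 5 mm higher than it was in the rack, against 4 mm expected when home. Absolute depth reads 2 to 3 mm high, as it did in the rack, so I relied on the difference.
- **Not checked:** I did not measure the mirror mount, the screwdriver or the dish at the end; the arm's path stayed clear of them. None of my checks failed.

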